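Fit the bayonet lamp into its inclined holder

TASK

The small inspection light's holder, which leans towards you, has no lamp. Pull open the drawer of the blue parts cabinet, take out the bayonet lamp and fit it in the holder: feel for the slots, press the lamp in against the spring, turn it clockwise as far as it goes and ease off so that it springs back a little into its catch and stays locked in the holder when you let go. The drawer may stay open; leave the other things on the desk where they are.

Things in the scene. Friction and masses are not known exactly. Their poses are not given: they have to be found in the camera images.
- parts_cabinet: origin at the middle of its lower front edge: blue sheet-metal cabinet, 190 (x, depth) x 170 (y) x 112 (z) mm, on the desk, with one grey drawer; x points to the cabinet's back, z up; the drawer front faces -x. The drawer front's top is 106 mm above the desk, its side walls' 53 mm
- drawer (a joint): drawer slide: 0 m shut (start), 0.125 m fully open; moves towards the cabinet's -x; friction about 1 N. Fully open, the lamp stands 62 mm behind the drawer front and 63 mm in front of the cabinet's top edge
- drawer_knob (a point): grip point of the drawer's round aluminium knob: 28 mm in front of the drawer front, 88 mm above the desk; the knob's head is 20 mm in diameter, 13 mm thick (23 to 36 mm out from the front), on a 12 mm stem; its axes are the cabinet's
- lamp_nest (a point): centre of the top of the black ring in the drawer (outer diameter 43, inner 33 mm, top 37 mm above the desk) in which the lamp stands upright, its collar resting on the ring; moves with the drawer
- bayonet_lamp: lamp, about 90 g, 78 mm long; origin at the centre of the lower end of its steel stub, z along the lamp towards the diffuser. Stub: diameter 22, length 27 mm, foot tapered to 17 mm. Collar: diameter 38 mm, underside at z = 27 mm. Above it a finned neck of 36 mm diameter up to z = 44 mm, then the diffuser
- lamp_grip (a point): grip point in the milky white block-shaped diffuser, on the lamp's axis at z = 66 mm; the block measures 34 (x) x 24 (y) x 34 mm, from z = 44 to 78 mm: grasp it across y. Axes as the lamp's
- lamp_pins (a point): middle of the two round brass pins, on the lamp's axis at z = 12 mm; half a turn apart; they point along the lamp's +x and -x, are 5 mm in diameter and reach 15 mm from the axis
- lamp_stand: inspection light's stand: base 92 x 84 x 12 mm fixed to the desk, origin at the centre of its underside, grey neck to the holder
- holder: inclined lamp holder; origin at the centre of the flat mouth of its brass sleeve, 125 mm above the desk; z along the sleeve's axis out of the mouth, leaning 35 degrees from vertical; y is horizontal. Bore 24.4, outer diameter 37 mm. Two slots 6.5 mm wide for the pins, half a turn apart; their line lies at an unmeasured 0.15 to 0.70 rad counterclockwise of the x axis, looking into the mouth
- holder_bottom (a point): on the sleeve's axis 24.5 mm inside the mouth: where the lamp's origin is when pressed fully in. Coming in, the pins meet the mouth with the lamp's origin 9.5 mm inside; in the slots it goes on, from 13 mm against a sprung contact (3 N, 10 N at the bottom). At the bottom it turns about 50 degrees (0.9 rad) clockwise to a stop
- holder_catch (a point): on the sleeve's axis 19.5 mm inside the mouth: where the lamp's origin is when it is locked. Eased off at or up to 0.15 rad before the stop, the spring lifts the pins into the catch; a lamp that is not locked is pushed out to 13 mm. Axes as the holder's
- masking_tape: bystander: roll of masking tape, 103 mm across, 25 mm high; origin under its centre
- silicone_dish: bystander: small red dish, 54 mm across, 22 mm high; origin under its centre
- paste_pot: bystander: white and blue round pot, 68 mm across, 43 mm high; origin under its centre
- dropper_bottle: bystander: brown dropper bottle, 33 mm across, 102 mm high; origin under its centre
- strip_carton: bystander: small white carton 44 x 67 x 26 mm; origin under its centre
Not all that is in view belongs to the job. What is shaped like the lamp_stand but pink is not meant.

How it is judged:
By the outcome, as a careful person would: the job done as asked, in the order asked, and still so for the second after the job is handed in, with the robot touching nothing.
It also fails if it takes over 64 s, if anything falls off the work surface, if the arm or the gripper's body presses on something with over 40 N, if the wrist force passes 120 N, or if a joint passes its speed limit or range.

ROBOT

A 7-joint arm with a two-finger parallel gripper is mounted at the origin on a cart in front of the work surface, level with it; the furniture and walls round the work are solid. World frame = base frame: x ahead of the robot, y to its left, z up, the work surface at z = 0. Lengths are in m, angles in rad, forces in N, time in s.
With the tool pointing down it reaches from about 0.4 to 0.85 m from the base axis. Payload 10.4 kg.
Tool frame: the origin (TCP) lies on the centre line of the jaws, within the pads' length; the fingertips stand 11 mm ahead of it and the grasp point (between the pads) lies 8 mm behind it (manip.finger_overhang is the distance from the TCP to the fingertips, in m); z points along the fingers, y is the line along which they close (so a half turn about z gives the same grasp; the last joint's range is limited). The gripper opens to 85 mm and grips with 20 to 120 N. Pads are 22 mm wide; open, the fingers measure 114 mm over their backs; the gripper's body (76 mm by 85 mm) begins 54 mm behind the grasp point. The pads swing forward as they close: fully open they stand 13 mm farther back than shut.
Start: joints at [1.146, 0.332, -0.065, 1.46, 0.022, 1.35, -0.088], TCP at [0.244, -0.575, 0.209] pointing down, gripper open.
Joint ranges: [-2.6, 2.6], [-0.5, 2.12], [-1.47, 1.34], [0.16, 2.42], [-1.27, 4.41], [0.06, 2.06], [-2.6, 2.6]. Speed limits (rad/s): [2.22, 2.22, 2.79, 2.79, 3.14, 3.14, 3.14].

INTERFACE

Orientations are given as a unit quaternion [x, y, z, w].
In Python, from workcell import manip, imaging, workorder gives the robot as it stands.
- The arm moves only by the tool jog_arm, never from a script. Its argument "deltas" is a list of rows, each an object with "gripper": the opening, from 0 (shut) to 1 (fully open); "offset": the shift along the tool's x, y, z in m, a list of three; "rotation": the turn, a rotation vector about the tool's x, y, z in degrees, a list of three. In form: [{"gripper": gripper, "offset": [tx, ty, tz], "rotation": [ax, ay, az]}, ...]. A call has 1 to 20 rows; each row shifts and turns the commanded pose from where the row before left it, along the tool's axes as they then stand; what a row does not reach is not made up. A row lasts 1/10 s, in which the tool goes at most 50 mm and 8.59 degrees, less where a joint would pass 70% of its speed; a pose out of reach is approached as far as the arm can. A call with a gripper value outside its range is refused whole. The fingers move at their own pace and stop on an object; "newtons" is the grip in N (left out, the last holds). Time passes only in rows, so rows that do not move let the fingers close. It gives the time, the measured TCP pose, the force, the opening and the grip force at its end, in the units of the state.
- manip.get_obs(): the state, without advancing time (a new reading comes with each control period).
- imaging.camera(name): name is "side" or "top"; returns the picture (480x640x3 uint8, blue, green, red); there is no depth.
- imaging.camera_model(name): a dict with "camera_matrix" (3x3 intrinsics, pixels), "world_to_cam" (4x4, takes a point from world to camera coordinates). Camera axes: x right, y up, looking along -z (the intrinsics and any distortion apply to the point x, -y, -z); pixel columns grow to the right and rows downward; lengths in m; the calibration is good to about 2 mm. A picture is of the moment at which its call begins. camera_model takes no time and is no camera call.
- workorder.hand_in(): hands the job in; it is judged then, once.
The state is a dict: "clock": time; "joint_pos": joint angles; "joint_velocities": joint speeds; "tau": joint torques, N m; "position": TCP position; "ee_rot": TCP orientation; "ft_force": force on the tool from outside, world axes, zero at the start; "torque": the same for the moment, N m; "grip_width": opening from 0.0 (shut) to 1.0 (fully open); "grasp_force": force on a finger pad.
Only numpy, scipy, OpenCV 4.12 (cv2) and the standard library are available. Lean on these libraries where they do the work, as an engineer would, in place of code of your own. Each camera call takes 0.05 s, during which the arm holds its last target. There are 200 camera calls.

## Working session

There is one attempt and no reset: what is moved stays moved. The work goes in short steps, Python scripts to look and compute and a tool call to move; the robot and the scene stay as the last step left them, time stands still between calls to the robot, and variables do not carry over. Pictures are saved under pics/ and viewed, at most 10 in all, crops included, and the job is handed in when it is done.

Besides the shell and the picture viewer there is one more tool, called after "Request:" as name(argument=value, ...) on one line, values as JSON. jog_arm: Moves the arm, as the interface text tells. Its arguments: {"type":"object","properties":{"deltas":{"type":"array","items":{"type":"object","properties":{"gripper":{"type":"number"},"offset":{"type":"array","items":{"type":"number"}},"rotation":{"type":"array","items":{"type":"number"}}}}},"newtons":{"type":"number"}},"required":["deltas"]}

```bash
mkdir -p pics; ls
cat > h.py <<'E'
import numpy as np, cv2
from workcell import manip, imaging, workorder
from scipy.spatial.transform import Rotation as R
def ray(cam,uv):
    m=imaging.camera_model(cam);K=np.array(m["camera_matrix"]);T=np.array(m["world_to_cam"])
    d=m.get("distortion"); p=np.linalg.inv(K)@[uv[0],uv[1],1]
    v=T[:3,:3].T@np.array([p[0],-p[1],-1.]);o=-T[:3,:3].T@T[:3,3]
    return o,v/np.linalg.norm(v)
def onz(cam,uv,z):
    o,v=ray(cam,uv);return o+v*(z-o[2])/v[2]
def tri(a,b):
    (o1,v1),(o2,v2)=ray('side',a),ray('top',b)
    s=np.linalg.lstsq(np.c_[v1,-v2],o2-o1,rcond=None)[0]
    p,q=o1+s[0]*v1,o2+s[1]*v2
    return (p+q)/2,np.linalg.norm(p-q)
def proj(cam,P):
    m=imaging.camera_model(cam);K=np.array(m["camera_matrix"]);T=np.array(m["world_to_cam"])
    c=T[:3,:3]@np.array(P)+T[:3,3];q=K@[c[0],-c[1],-c[2]];return q[:2]/q[2]
E
python3 - <<'E'
from h import *
for c in("side","top"):
    cv2.imwrite(f"pics/{c}0.png",imaging.camera(c)); m=imaging.camera_model(c);print(m, ray(c,(320,240)))
o=manip.get_obs();print(o, manip.finger_overhang)
E
```

```text
pics
{'camera_matrix': array([[501.28085827,   0.        , 316.73160057],
       [  0.        , 501.28085827, 242.93555796],
       [  0.        ,   0.        ,   1.        ]]), 'world_to_cam': array([[-0.81946501, -0.57245768, -0.02773607,  0.49703452],
       [ 0.21285023, -0.34891144,  0.91266401, -0.21214224],
       [-0.53213896,  0.74199259,  0.40776847, -0.99836573],
       [ 0.        ,  0.        ,  0.        ,  1.        ]])} (array([-0.07881237,  0.95129235,  0.61450243]), array([ 0.52802216, -0.74773962, -0.40258918]))
{'camera_matrix': array([[486.49532808,   0.        , 319.99252608],
       [  0.        , 486.49532808, 231.55998203],
       [  0.        ,   0.        ,   1.        ]]), 'world_to_cam': array([[ 0.02568532, -0.99932929,  0.02610053, -0.03904124],
       [ 0.99825928,  0.02702695,  0.05242084, -0.59756245],
       [-0.0530911 ,  0.02470865,  0.99828394, -1.45924812],
       [ 0.        ,  0.        ,  0.        ,  1.        ]])} (array([0.52005196, 0.01319129, 1.48908768]), array([ 0.0357677 , -0.02518909, -0.99904263]))
{'clock': 0.1, 'joint_pos': array([ 1.14641205,  0.33282175, -0.06469062,  1.46084902,  0.02157039,
        1.34988953, -0.08851319]), 'joint_velocities': array([-0.00068003, -0.00076598, -0.00092897, -0.00215413,  0.00098348,
       -0.00022194,  0.00066826]), 'tau': array([ 1.67748032e-03, -6.26742625e+01,  4.94167954e-02, -3.92426062e+01,
        1.64207997e-02,  6.97304538e-03,  4.79600862e-05]), 'position': array([ 0.24427407, -0.57489791,  0.20859127]), 'ee_rot': array([ 9.79889699e-01,  1.99538900e-01, -1.42151210e-04, -6.20859534e-04]), 'ft_force': array([0.19222409, 0.43810541, 0.44000686]), 'torque': array([ 0.02906691, -0.01419912, -0.04506862]), 'grasp_force': 0.0, 'grip_width': 0.9996369578053219} 0.011
```

View pics/side0.png

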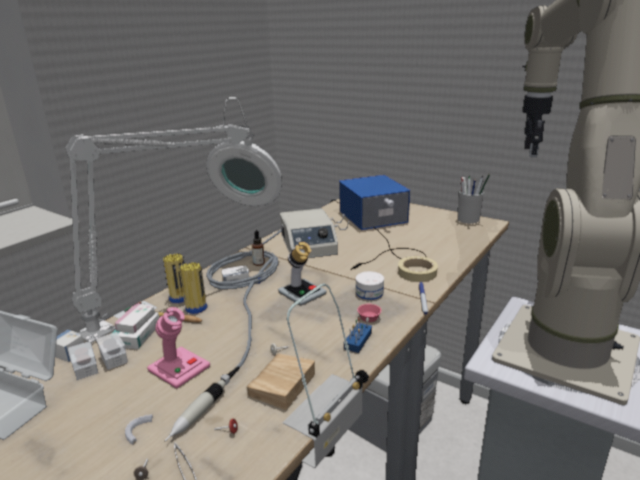

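View pics/top0.png

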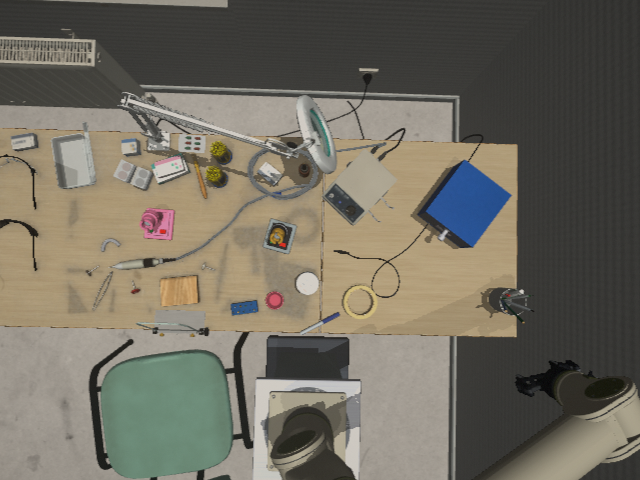

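The side view shows the cabinet at (373,200), with its knob at (389,203), and the holder at (302,252). In the top view the cabinet is at (465,203), its knob near (444,236), and the holder at (280,236). I'll measure both in enlarged crops.

Run:
```python
from h import *
s=cv2.imread("pics/side0.png");t=cv2.imread("pics/top0.png")
def crop(im,cx,cy,w,h,k): return cv2.resize(im[cy-h//2:cy+h//2,cx-w//2:cx+w//2],None,fx=k,fy=k,interpolation=cv2.INTER_CUBIC)
a=crop(s,373,203,100,75,4);b=crop(t,465,205,100,75,4);c=crop(s,302,270,100,75,4);d=crop(t,281,236,50,38,8)
d=cv2.resize(d,(400,300));a,b,c=[cv2.resize(x,(400,300)) for x in(a,b,c)]
cv2.imwrite("pics/crop1.png",np.vstack([np.hstack([a,b]),np.hstack([c,d])]))
hsv=cv2.cvtColor(t,cv2.COLOR_BGR2HSV)
m=cv2.inRange(hsv,(105,150,60),(125,255,255));m[:, :400]=0
cs,_=cv2.findContours(m,0,2);c=max(cs,key=cv2.contourArea)
r=cv2.minAreaRect(c);bx=cv2.boxPoints(r);print(r)
for p in bx: print(p,onz('top',p,.112).round(4))
ap=cv2.approxPolyDP(c,3,True);print(ap[:,0].tolist())
```

```text
((467.7933044433594, 202.95169067382812), (59.051177978515625, 64.78388214111328), 37.116859436035156)
[424.70273 210.96423] [ 0.6603 -0.3186  0.112 ]
[463.7961  159.30515] [ 0.8128 -0.4297  0.112 ]
[510.88388 194.93915] [ 0.7136 -0.5672  0.112 ]
[471.7905  246.59824] [ 0.5621 -0.4552  0.112 ]
[[463, 161], [426, 211], [472, 246], [510, 195]]
```

View pics/crop1.png

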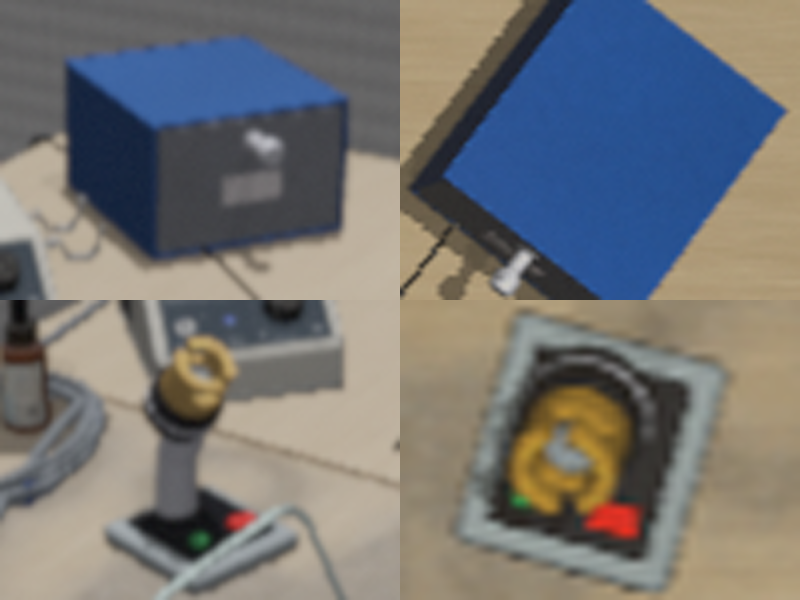

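The crops show the knob clearly and the brass sleeve leaning towards the robot. One slot gap is at the lower right of the mouth in the top view. I'll zoom in on the mouth and triangulate.

Run:
```python
from h import *
s=np.mean([imaging.camera("side").astype(float) for _ in range(1)],0).astype(np.uint8);t=imaging.camera("top")
def crop(im,x0,y0,w,h,k): return cv2.resize(im[y0:y0+h,x0:x0+w],None,fx=k,fy=k,interpolation=cv2.INTER_CUBIC)
cv2.imwrite("pics/mouth.png",np.hstack([crop(s,286,238,30,45,13)[:585],crop(t,265,217,30,45,13)]))
def blob(im,lo,hi,box):
    m=cv2.inRange(cv2.cvtColor(im,cv2.COLOR_BGR2HSV),lo,hi);k=np.zeros_like(m);x0,y0,x1,y1=box;k[y0:y1,x0:x1]=m[y0:y1,x0:x1]
    n,l,st,c=cv2.connectedComponentsWithStats(k);i=1+np.argmax(st[1:,4]);return c[i],st[i]
ks=blob(s,(0,0,140),(180,60,255),(380,195,397,210));kt=blob(t,(0,0,140),(180,60,255),(436,226,455,246))
print(ks,kt,tri(ks[0],kt[0]), proj('side',(.588,-.371,.088)),proj('top',(.588,-.371,.088)))
# stand base outline (4 corners by light grey mask) top
m=cv2.inRange(cv2.cvtColor(t,cv2.COLOR_BGR2HSV),(60,8,90),(110,60,230));k=np.zeros_like(m);k[212:260,258:302]=m[212:260,258:302]
p=np.argwhere(k)[:,::-1].astype(np.float32);r=cv2.minAreaRect(p);b=cv2.boxPoints(r);w=np.array([onz('top',q,.012) for q in b]);print(r,w.round(4),w.mean(0),np.linalg.norm(w[1]-w[0]),np.linalg.norm(w[2]-w[1]))
```

```text
(array([388.29166667, 200.66666667]), array([385, 199,   8,   5,  24], dtype=int32)) (array([442.8       , 235.04444444]), array([439, 230,   9,  11,  45], dtype=int32)) (array([ 0.59438592, -0.37629529,  0.09374539]), np.float64(0.0013766876980046716)) [389.50931303 203.24637367] [440.29443303 237.07350822]
((279.3490295410156, 236.02828979492188), (26.510587692260742, 29.53251838684082), 15.945395469665527) [[0.5484 0.1494 0.012 ]
 [0.6352 0.1275 0.012 ]
 [0.6152 0.0496 0.012 ]
 [0.5283 0.0717 0.012 ]] [0.58177417 0.09953381 0.012     ] 0.08954166690083493 0.08049296855552336
```

View pics/mouth.png

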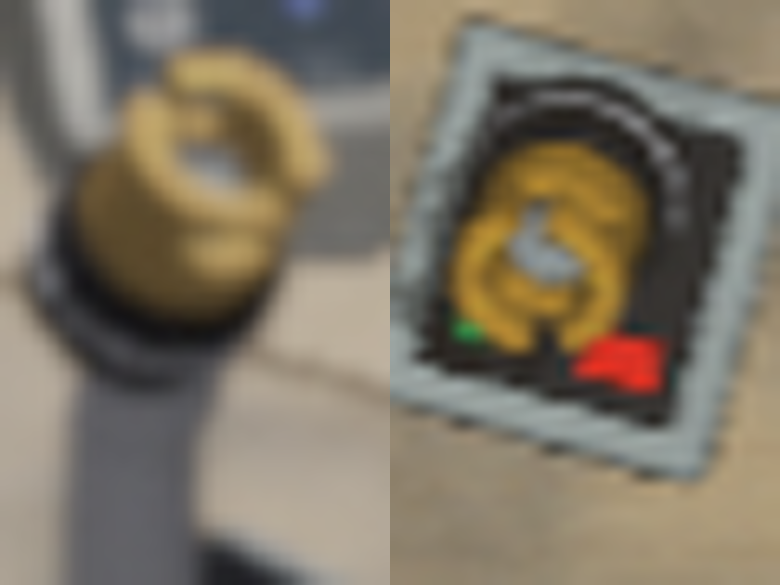

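Run:
```python
from h import *
S=lambda u,v:(286+(u+.5)/13-.5,238+(v+.5)/13-.5)
T=lambda u,v:(265+(u-390+.5)/13-.5,217+(v+.5)/13-.5)
c,g=tri(S(228,137),T(540,275));print(c,g)
for yaw in np.radians([-14,-15,-17,]):
    x=np.array([np.cos(yaw),np.sin(yaw),0]);z=-np.sin(.6109)*x+np.cos(.6109)*np.array([0,0,1]);y=np.cross(z,np.cross(np.cross([0,0,1],x),z)) if 0 else np.cross([0,0,1],x);X=np.cross(y,z)
    def onp(cam,uv):
        o,v=ray(cam,uv);return o+v*((c-o)@z)/(v@z)-c
    for cam,ps in (('side',[S(150,90),S(303,190)]),('top',[T(535,208),T(545,347)])):
        P=[onp(cam,p) for p in ps]; d=P[0]-P[1]; d=d if d@X>0 else -d
        print(np.degrees(yaw),cam,[np.round((p@X,p@y,),4).tolist() for p in P],'angle',np.arctan2(d@y,d@X))
b=np.array([.5818,.0995,.0]);print('offset base->mouth',c-b,np.degrees(np.arctan2(*(c-b)[1::-1]))) 
# knob head from expected front
print(np.degrees(np.arctan2(-.0225,.087)))
```

```text
[0.57144923 0.1015153  0.12478896] 0.001564310239189448
-14.0 side [[0.0139, 0.0074], [-0.0155, -0.0077]] angle 0.4748353583236459
-14.0 top [[0.0169, 0.0048], [-0.0171, -0.004]] angle 0.25297887328347196
-14.999999999999998 side [[0.0138, 0.0076], [-0.0154, -0.0078]] angle 0.48508609325988056
-14.999999999999998 top [[0.0168, 0.0051], [-0.017, -0.0042]] angle 0.26793791495378294
-17.0 side [[0.0137, 0.0079], [-0.0152, -0.0081]] angle 0.5055704786669384
-17.0 top [[0.0166, 0.0056], [-0.0169, -0.0047]] angle 0.2980548433320594
offset base->mouth [-0.01035077  0.0020153   0.12478896] 168.98231157624386
-14.500166766552566
```

```bash
cat >> h.py <<'E'
def down(phi):  # tool z down, tool y heading phi deg
    a=np.radians(phi);y=np.array([np.cos(a),np.sin(a),0]);z=np.array([0,0,-1.]);return np.c_[np.cross(y,z),y,z]
def plan(P,Rt,cur=None):
    o=manip.get_obs();Rc=R.from_quat(o["ee_rot"]);p=np.array(o["position"])
    rv=(Rc.inv()*R.from_matrix(Rt)).as_rotvec(degrees=True)
    print('pos',p.round(4),'rot(deg)',rv.round(2),'then offset mm',(Rt.T@(np.array(P)-p)*1000).round(1),'j',np.round(o['joint_pos'],2),'t',o['clock'])
E
python3 - <<'E'
from h import *
print(tri((390,202.3),(442.5,236.6)),onz('top',(508,300),.1))
plan((.59,-.372,.2),down(54))
plan((.35,-.43,.25),down(54))
E
```

```text
(array([ 0.58951167, -0.37715594,  0.08894556]), np.float64(2.438331911537807e-05)) [ 0.41203388 -0.56543168  0.1       ]
pos [ 0.2444 -0.575   0.2089] rot(deg) [-3.0000e-02 -5.0000e-02 -1.2098e+02] then offset mm [-160.3  367.4    8.9] j [ 1.15  0.33 -0.06  1.46  0.02  1.35 -0.09] t 0.2
pos [ 0.2444 -0.575   0.2089] rot(deg) [-3.0000e-02 -5.0000e-02 -1.2098e+02] then offset mm [ -0.2 179.4 -41.1] j [ 1.15  0.33 -0.06  1.46  0.02  1.35 -0.09] t 0.2
```

Request:
jog_arm(deltas=[{"gripper":0.6,"offset":[0,0,-0.003],"rotation":[0,0,-8.07]},{"gripper":0.6,"offset":[0,0,-0.003],"rotation":[0,0,-8.07]},{"gripper":0.6,"offset":[0,0,-0.003],"rotation":[0,0,-8.07]},{"gripper":0.6,"offset":[0,0,-0.003],"rotation":[0,0,-8.07]},{"gripper":0.6,"offset":[0,0,-0.003],"rotation":[0,0,-8.07]},{"gripper":0.6,"offset":[0,0,-0.003],"rotation":[0,0,-8.07]},{"gripper":0.6,"offset":[0,0,-0.003],"rotation":[0,0,-8.07]},{"gripper":0.6,"offset":[0,0,-0.003],"rotation":[0,0,-8.07]},{"gripper":0.6,"offset":[0,0,-0.003],"rotation":[0,0,-8.07]},{"gripper":0.6,"offset":[0,0,-0.003],"rotation":[0,0,-8.07]},{"gripper":0.6,"offset":[0,0,-0.003],"rotation":[0,0,-8.07]},{"gripper":0.6,"offset":[0,0,-0.003],"rotation":[0,0,-8.07]},{"gripper":0.6,"offset":[0,0,-0.003],"rotation":[0,0,-8.07]},{"gripper":0.6,"offset":[0,0,0],"rotation":[0,0,-8.07]},{"gripper":0.6,"offset":[0,0.036,0],"rotation":[0,0,-8.07]},{"gripper":0.6,"offset":[0,0.036,0],"rotation":[0,0,0]},{"gripper":0.6,"offset":[0,0.036,0],"rotation":[0,0,0]},{"gripper":0.6,"offset":[0,0.036,0],"rotation":[0,0,0]},{"gripper":0.6,"offset":[0,0.036,0],"rotation":[0,0,0]},{"gripper":0.6,"offset":[0,0,0],"rotation":[0,0,0]}], newtons=40)

```text
clock: 2.2
position: [0.3579, -0.4281, 0.2488]
ee_rot: [0.305, 0.952, 0.001, 0.001]
ft_force: [-0.2, -0.2, 0.3]
grip_width: 0.598
grasp_force: 0.0
```

Run:
```python
from h import *
plan((.589,-.374,.160),down(54))
print(manip.get_obs()['grip_width'])
```

```text
pos [ 0.3579 -0.4281  0.2488] rot(deg) [0.09 0.05 0.51] then offset mm [-155.1  179.6   88.8] j [ 1.19  0.2  -0.45  1.56  0.09  1.4   1.68] t 2.2
0.5978908019159059
```

Request:
jog_arm(deltas=[{"gripper":0.6,"offset":[-0.031,0.036,0],"rotation":[0,0,0.5]},{"gripper":0.6,"offset":[-0.031,0.036,0]},{"gripper":0.6,"offset":[-0.031,0.036,0]},{"gripper":0.6,"offset":[-0.031,0.036,0.02]},{"gripper":0.6,"offset":[-0.031,0.036,0.035]},{"gripper":0.6,"offset":[0,0,0.034]},{"gripper":0.6,"offset":[0,0,0]}])

```text
schema error: expected keys gripper, offset, rotation
```

Run:
```python
from h import *
plan((.589,-.374,.081),down(54))
s=imaging.camera('side');t=imaging.camera('top')
a=cv2.resize(s[140:230,330:450],(400,300));b=cv2.resize(t[160:265,400:540],(400,300))
cv2.imwrite('pics/knob.png',np.hstack([a,b]))
```

```text
pos [ 0.3579 -0.4281  0.2488] rot(deg) [0.09 0.05 0.51] then offset mm [-155.1  179.6  167.8] j [ 1.19  0.2  -0.45  1.56  0.09  1.4   1.68] t 2.2
```

View pics/knob.png

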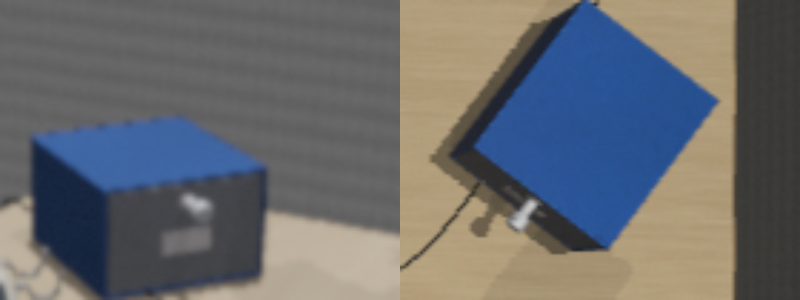

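The move was refused because the rows need all three keys, so the picture still shows the shut cabinet. I'll resend it with complete rows and go down in the same call.

Request:
jog_arm(deltas=[{"gripper":0.6,"offset":[-0.031,0.036,0],"rotation":[0,0,0.5]},{"gripper":0.6,"offset":[-0.031,0.036,0],"rotation":[0,0,0]},{"gripper":0.6,"offset":[-0.031,0.036,0],"rotation":[0,0,0]},{"gripper":0.6,"offset":[-0.031,0.036,0.02],"rotation":[0,0,0]},{"gripper":0.6,"offset":[-0.031,0.036,0.035],"rotation":[0,0,0]},{"gripper":0.6,"offset":[0,0,0.034],"rotation":[0,0,0]},{"gripper":0.6,"offset":[0,0,0],"rotation":[0,0,0]},{"gripper":0.6,"offset":[0,0,0],"rotation":[0,0,0]}])

```text
clock: 3.1
position: [0.5756, -0.3834, 0.1654]
ee_rot: [0.314, 0.949, -0.0, -0.001]
ft_force: [-0.1, -0.8, 1.1]
grip_width: 0.6
grasp_force: 0.0
```

Run:
```python
from h import *
plan((.589,-.374,.081),down(54))
```

```text
pos [ 0.5756 -0.3834  0.1654] rot(deg) [-0.06 -0.06 -0.57] then offset mm [-5.3 15.5 84.4] j [ 0.85  0.55 -0.5   1.3   0.26  1.36  1.3 ] t 3.1
```

Request:
jog_arm(deltas=[{"gripper":0.6,"offset":[-0.005,0.0155,0],"rotation":[0,0,-0.5]},{"gripper":0.6,"offset":[0,0,0.02],"rotation":[0,0,0]},{"gripper":0.6,"offset":[0,0,0.022],"rotation":[0,0,0]},{"gripper":0.6,"offset":[0,0,0.022],"rotation":[0,0,0]},{"gripper":0.6,"offset":[0,0,0.02],"rotation":[0,0,0]},{"gripper":0.6,"offset":[0,0,0],"rotation":[0,0,0]},{"gripper":0.1,"offset":[0,0,0],"rotation":[0,0,0]},{"gripper":0.1,"offset":[0,0,0],"rotation":[0,0,0]},{"gripper":0.1,"offset":[0,0,0],"rotation":[0,0,0]},{"gripper":0.1,"offset":[0,0,0],"rotation":[0,0,0]},{"gripper":0.1,"offset":[0,0,0],"rotation":[0,0,0]},{"gripper":0.1,"offset":[0,0,0],"rotation":[0,0,0]}])

```text
clock: 4.3
position: [0.5902, -0.3721, 0.0815]
ee_rot: [0.308, 0.951, -0.0, 0.0]
ft_force: [-0.6, 0.7, -0.1]
grip_width: 0.102
grasp_force: 0.0
```

Run:
```python
from h import *
s=imaging.camera('side');t=imaging.camera('top')
a=cv2.resize(s[150:240,330:450],(480,360));b=cv2.resize(t[190:265,400:480],(320,300))
b=cv2.copyMakeBorder(b,0,60,0,0,0)
cv2.imwrite('pics/knob2.png',np.hstack([a,b]))
print(proj('side',(.5902,-.3721,.0705)),proj('side',manip.get_obs()['position']),manip.get_obs()['grip_width'])
```

```text
[388.86262655 208.33760968] [388.94840492 205.0675232 ] 0.09744382389741127
```

View pics/knob2.png

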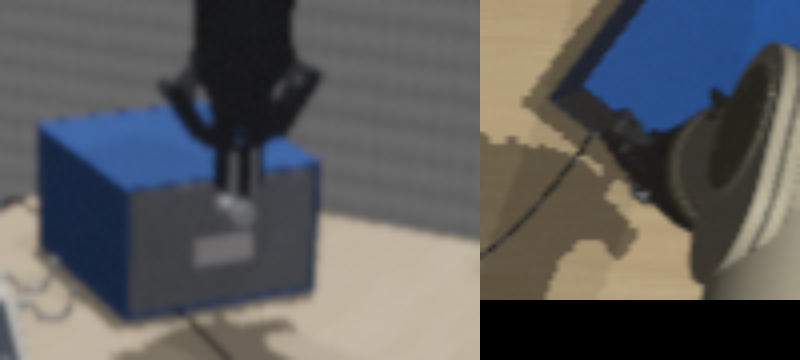

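The head sits at side (389,202) and top (441,239), in front of the finger tips, but the fingers closed to 8.5 mm with no grip force. I'll shut them fully to see whether anything is between them.

Request:
jog_arm(deltas=[{"gripper":0,"offset":[0,0,0],"rotation":[0,0,0]},{"gripper":0,"offset":[0,0,0],"rotation":[0,0,0]},{"gripper":0,"offset":[0,0,0],"rotation":[0,0,0]}])

```text
clock: 4.7
position: [0.5902, -0.372, 0.0812]
ee_rot: [0.308, 0.951, -0.0, -0.0]
ft_force: [0.0, -0.1, 0.0]
grip_width: -0.003
grasp_force: 0.0
```

Run:
```python
from h import *
o=manip.get_obs();print(o['grip_width'],o['grasp_force'],o['position'],o['ft_force'])
for z in(.088,.098): print(onz('top',(440.7,238.7),z),tri((389,202.5),(440.7,238.7)))
for cam in('side','top'):
  for out in (23,36): 
    f=np.array([.611,-.387,0])+out/1000*np.array([-.809,.588,0]); print(cam,out,proj(cam,f+[0,0,.088]),proj(cam,f+[0,0,.098]))
```

```text
-0.0030540536808308957 0.0 [ 0.59017968 -0.37200219  0.08121277] [ 0.00976332 -0.09787028  0.01824274]
[ 0.58330867 -0.3722441   0.088     ] (array([ 0.58580223, -0.36975581,  0.09146505]), np.float64(0.006097180719713179))
[ 0.58285719 -0.36949312  0.098     ] (array([ 0.58580223, -0.36975581,  0.09146505]), np.float64(0.006097180719713179))
side 23 [388.61025589 202.77295635] [388.70960281 199.71716959]
side 36 [390.51273898 204.07288926] [390.61785223 200.9981788 ]
top 23 [441.16069586 235.58455271] [442.1139694  235.43131896]
top 36 [438.49856053 239.13444006] [439.43337802 239.00641307]
```

Run:
```python
from h import *
s=imaging.camera('side');t=imaging.camera('top')
def c(im,x0,y0,w,h): return cv2.resize(im[y0:y0+h,x0:x0+w],(400,600),interpolation=cv2.INTER_CUBIC)
cv2.imwrite('pics/knob3.png',np.hstack([c(s,370,175,34,51),c(t,425,215,34,51)]))
```

```text
(no output)
```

View pics/knob3.png

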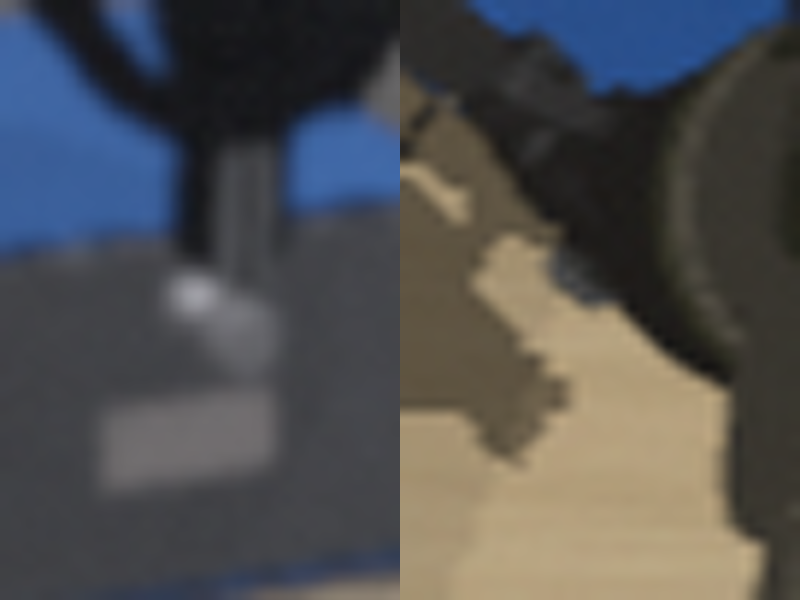

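The picture shows the finger tips ending right at the top of the knob head, near side (390,200). They seem to sit too high, so I'll open, go 18 mm lower and close again.

Request:
jog_arm(deltas=[{"gripper":0.6,"offset":[0,0,0],"rotation":[0,0,0]},{"gripper":0.6,"offset":[0,0,0],"rotation":[0,0,0]},{"gripper":0.6,"offset":[0,0,0],"rotation":[0,0,0]},{"gripper":0.6,"offset":[0,0,0],"rotation":[0,0,0]},{"gripper":0.6,"offset":[0,0,0.009],"rotation":[0,0,0]},{"gripper":0.6,"offset":[0,0,0.009],"rotation":[0,0,0]},{"gripper":0.1,"offset":[0,0,0],"rotation":[0,0,0]},{"gripper":0.1,"offset":[0,0,0],"rotation":[0,0,0]},{"gripper":0.1,"offset":[0,0,0],"rotation":[0,0,0]},{"gripper":0.1,"offset":[0,0,0],"rotation":[0,0,0]},{"gripper":0.1,"offset":[0,0,0],"rotation":[0,0,0]}])

```text
clock: 5.9
position: [0.5882, -0.374, 0.0629]
ee_rot: [0.309, 0.951, -0.001, -0.001]
ft_force: [-5.2, -3.8, -1.1]
grip_width: 0.206
grasp_force: 39.2
```

Request:
jog_arm(deltas=[{"gripper":0.1,"offset":[0.01,0,0],"rotation":[0,0,0]},{"gripper":0.1,"offset":[0.018,0,0],"rotation":[0,0,0]},{"gripper":0.1,"offset":[0.02,0,0],"rotation":[0,0,0]},{"gripper":0.1,"offset":[0.02,0,0],"rotation":[0,0,0]},{"gripper":0.1,"offset":[0.02,0,0],"rotation":[0,0,0]},{"gripper":0.1,"offset":[0.016,0,0],"rotation":[0,0,0]},{"gripper":0.1,"offset":[0.012,0,0],"rotation":[0,0,0]},{"gripper":0.1,"offset":[0.008,0,0],"rotation":[0,0,0]},{"gripper":0.1,"offset":[0.003,0,0],"rotation":[0,0,0]},{"gripper":0.1,"offset":[0,0,0],"rotation":[0,0,0]}])

```text
clock: 6.9
position: [0.4871, -0.3004, 0.063]
ee_rot: [0.309, 0.951, -0.002, 0.001]
ft_force: [5.1, -11.4, -13.4]
grip_width: 0.209
grasp_force: 40.6
```

Run:
```python
from h import *
o=manip.get_obs();print(o['grip_width'],o['grasp_force'],o['position'],o['ft_force'],o['torque'])
print((np.array(o['position'])-[.5882,-.374,.0629])@[-.809,.588,0])
```

```text
0.20925520621802673 40.56062199555299 [ 0.48714561 -0.30042858  0.06295642] [  5.09555261 -11.35307342 -13.40227415] [-2.45137033 -1.21615466  0.01551534]
0.1250130026723425
```

Request:
jog_arm(deltas=[{"gripper":0.6,"offset":[0,0,0],"rotation":[0,0,0]},{"gripper":0.6,"offset":[0,0,0],"rotation":[0,0,0]},{"gripper":0.6,"offset":[0,0,0],"rotation":[0,0,0]},{"gripper":0.6,"offset":[0,0,-0.02],"rotation":[0,0,0]},{"gripper":0.6,"offset":[0,0,-0.04],"rotation":[0,0,0]},{"gripper":0.6,"offset":[0,0,-0.04],"rotation":[0,0,0]},{"gripper":0.6,"offset":[0,0,-0.04],"rotation":[0,0,0]},{"gripper":0.6,"offset":[0,0,-0.04],"rotation":[0,0,0]},{"gripper":0.6,"offset":[0.02,0.028,0],"rotation":[0,0,0]},{"gripper":0.6,"offset":[0.022,0.03,0],"rotation":[0,0,0]},{"gripper":0.6,"offset":[0.022,0.03,0],"rotation":[0,0,0]},{"gripper":0.6,"offset":[0.022,0.03,0],"rotation":[0,0,0]},{"gripper":0.6,"offset":[0.022,0.03,0],"rotation":[0,0,0]},{"gripper":0.6,"offset":[0.022,0.03,0],"rotation":[0,0,0]},{"gripper":0.6,"offset":[0,0,0],"rotation":[0,0,0]}])

```text
clock: 8.4
position: [0.4868, -0.071, 0.2441]
ee_rot: [0.304, 0.953, 0.0, 0.001]
ft_force: [-0.1, 0.3, -0.4]
grip_width: 0.601
grasp_force: 0.0
```

Run:
```python
from h import *
s=imaging.camera('side');t=imaging.camera('top');cv2.imwrite('pics/s1.png',s);cv2.imwrite('pics/t1.png',t)
o=manip.get_obs();print(o['grip_width'],o['position'],o['ft_force'],proj('side',o['position']),proj('top',o['position']))
def c(im,x0,y0,w,h,W,H): return cv2.resize(im[y0:y0+h,x0:x0+w],(W,H),interpolation=cv2.INTER_CUBIC)
a=np.vstack([c(s,330,160,80,60,400,300),c(s,260,90,200,150,400,300)])
b=np.vstack([c(t,400,190,80,60,400,300),c(t,420,205,40,30,400,300)])
cv2.imwrite('pics/lamp1.png',np.hstack([a,b]))
```

```text
0.5995264646731346 [ 0.48664082 -0.07633597  0.24361904] [-0.07297309 -0.4555341   0.5004621 ] [372.52560782 184.98529062] [341.93645223 271.08963408]
```

View pics/lamp1.png

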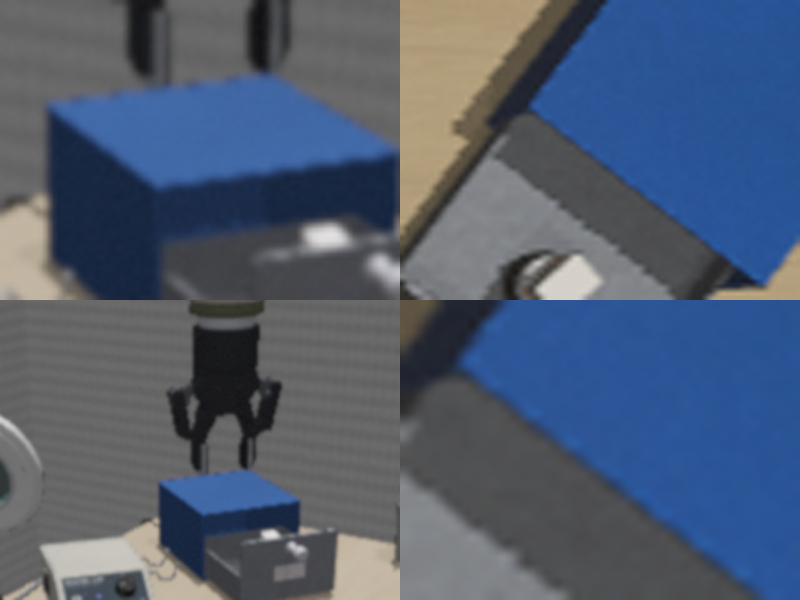

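The lamp's white diffuser stands in the open drawer at about top (434,246) and side (395,207). The finger tips appear at side (372,175), about 25 mm higher than the reported TCP implies. Next I'll measure the block.

Run:
```python
from h import *
s=cv2.imread('pics/s1.png');t=cv2.imread('pics/t1.png')
def white(im,box,thr):
    x0,y0,x1,y1=box;k=8
    g=cv2.resize(im[y0:y1,x0:x1],None,fx=k,fy=k,interpolation=cv2.INTER_CUBIC)
    hsv=cv2.cvtColor(g,cv2.COLOR_BGR2HSV);m=((hsv[...,2]>thr)&(hsv[...,1]<50)).astype(np.uint8)
    n,l,st,c=cv2.connectedComponentsWithStats(m);i=1+np.argmax(st[1:,4])
    cs,_=cv2.findContours((l==i).astype(np.uint8),0,1);r=cv2.minAreaRect(cs[0])
    f=lambda p:((np.array(p)+.5)/k-.5+[x0,y0])
    return f(c[i]),f(cv2.boxPoints(r)),g
for thr in(150,170,185):
    c,b,g=white(t,(424,236,446,258),thr);W=np.array([onz('top',p,.088) for p in b])
    e=[(W[1]-W[0]),(W[2]-W[1])];print(thr,c,onz('top',c,.088).round(4),W.mean(0).round(4),[(round(np.linalg.norm(v),4),round(np.degrees(np.arctan2(v[1],v[0])),1)) for v in e])
    cs,bs,gs=white(s,(386,198,404,216),thr);print('  side',cs,tri(cs,c))
cv2.imwrite('pics/lampz.png',np.hstack([cv2.resize(g,(400,400)),cv2.resize(gs,(400,400))]))
# fingers in side view: dark over grey, columns profile
print(manip.get_obs()['joint_pos'])
```

```text
150 [433.59598327 246.54419245] [ 0.56   -0.3518  0.088 ] [ 0.5598 -0.3518  0.088 ] [(np.float64(0.0343), np.float64(-47.3)), (np.float64(0.0242), np.float64(-137.1))]
  side [394.74669369 207.04516852] (array([ 0.56020513, -0.35207585,  0.08663819]), np.float64(0.00035835012773671266))
170 [433.46966566 246.56289914] [ 0.5599 -0.3514  0.088 ] [ 0.5599 -0.3515  0.088 ] [(np.float64(0.0327), np.float64(-48.1)), (np.float64(0.0224), np.float64(-137.8))]
  side [394.77875137 206.98042169] (array([ 0.56003234, -0.35167038,  0.08699701]), np.float64(0.00013278436528311018))
185 [433.40014103 246.57778205] [ 0.5599 -0.3512  0.088 ] [ 0.5598 -0.3513  0.088 ] [(np.float64(0.0315), np.float64(-47.9)), (np.float64(0.0213), np.float64(-137.7))]
  side [394.76434426 206.93767077] (array([ 0.5599695 , -0.35141284,  0.08722655]), np.float64(0.00011487267165160999))
[ 0.76974392  0.0691713  -0.73053016  1.71644245  0.04790379  1.37322968
  0.97693304]
```

View pics/lampz.png

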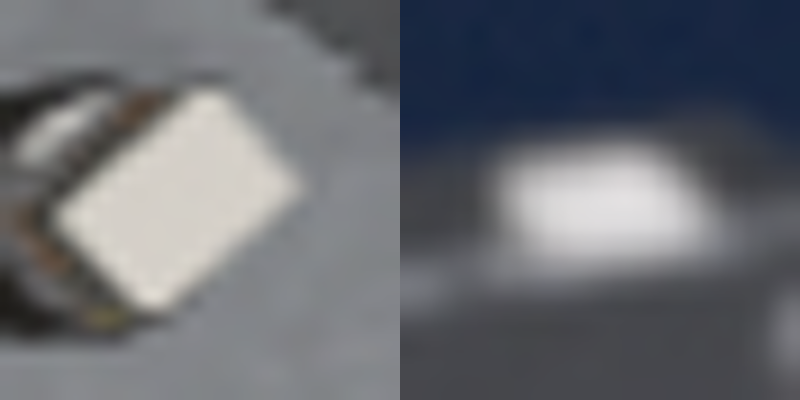

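The block measures 34 x 24 mm with its centre at (0.560, -0.3515), its top at z = 0.087 and its long axis heading -47.5°. All of this agrees with the given sizes. I'll move above it now.

Run:
```python
from h import *
plan((.560,-.3515,.15),down(42.5))
```

```text
pos [ 0.4866 -0.0763  0.2436] rot(deg) [-0.02  0.06 11.7 ] then offset mm [-252.4 -131.8   93.6] j [ 0.77  0.07 -0.73  1.72  0.05  1.37  0.98] t 8.5
```

Request:
jog_arm(deltas=[{"gripper":0.6,"offset":[0,0,0],"rotation":[0,0,5.85]},{"gripper":0.6,"offset":[0,0,0],"rotation":[0,0,5.85]},{"gripper":0.6,"offset":[-0.0315,-0.0165,0],"rotation":[0,0,0]},{"gripper":0.6,"offset":[-0.0315,-0.0165,0],"rotation":[0,0,0]},{"gripper":0.6,"offset":[-0.0315,-0.0165,0],"rotation":[0,0,0]},{"gripper":0.6,"offset":[-0.0315,-0.0165,0],"rotation":[0,0,0]},{"gripper":0.6,"offset":[-0.0315,-0.0165,0],"rotation":[0,0,0]},{"gripper":0.6,"offset":[-0.0315,-0.0165,0],"rotation":[0,0,0]},{"gripper":0.6,"offset":[-0.0315,-0.0165,0.02],"rotation":[0,0,0]},{"gripper":0.6,"offset":[-0.0315,-0.0165,0.035],"rotation":[0,0,0]},{"gripper":0.6,"offset":[0,0,0.035],"rotation":[0,0,0]},{"gripper":0.6,"offset":[0,0,0],"rotation":[0,0,0]},{"gripper":0.6,"offset":[0,0,0],"rotation":[0,0,0]}])

```text
clock: 9.8
position: [0.5585, -0.3524, 0.1537]
ee_rot: [0.404, 0.915, 0.0, -0.0]
ft_force: [-0.0, -0.7, 0.8]
grip_width: 0.6
grasp_force: 0.0
```

Run:
```python
from h import *
plan((.560,-.3515,.043),down(42.5))
# tips in side image: dark pixels columns near projected TCP
s=imaging.camera('side');o=manip.get_obs()['position'];u,v=proj('side',o).astype(int);print(u,v)
for z in(.13,.14,.15,.16,.17):print(z,proj('side',(o[0],o[1],z)).round(1))
g=cv2.cvtColor(s,cv2.COLOR_BGR2GRAY);print(g[v-14:v+8,u-14:u+15])
```

```text
pos [ 0.5585 -0.3524  0.1537] rot(deg) [-0.   -0.05 -0.15] then offset mm [ -0.4   1.7 110.7] j [ 0.88  0.5  -0.54  1.41  0.26  1.31  1.07] t 9.8
395 185
0.13 [395.6 193.5]
0.14 [395.7 190.3]
0.15 [395.8 187.1]
0.16 [395.9 183.9]
0.17 [396.1 180.6]
[[100  94  64  35  28  49  74  84  96 102 105 105 104 103 105 105 104 103
  104 104 103 102  95  65  36  48  71  66  59]
 [ 98  90  63  37  31  51  75  83  93 100 103 103 102 102 103 105 104 104
  105 105 106 103  96  66  35  48  70  64  59]
 [ 98  91  65  35  32  54  74  80  89  97 101 100 101 101 102 102 102 102
  104 103 103 102  96  65  35  49  69  62  61]
 [ 99  93  67  38  33  53  74  78  89  96  99  99  99  98 100  99 100 100
  101 101 102 101  94  65  37  50  71  62  62]
 [ 99  94  73  45  34  55  75  76  88  97  99  99  98  97  98  97  98  98
   99 100  99  98  92  63  38  53  73  70  76]
 [ 98  96  85  64  48  60  76  78  91 100 102 100  98  99 100  98  98  98
   98  98  98  97  92  67  43  57  75  82  91]
 [ 97  97  93  83  70  71  80  78  93 101 103 102 102 104 102 101 100 100
  102 101  98  98  96  83  63  62  78  91  96]
 [ 9
[... 1111 characters left out ...]
 99  99  99  99  98  98  98  99  99 100  99  99
  100  99 100 100  99  97 100 102 101 102 101]
 [ 99 100  99  99  99  99  98  99  98 100  99  99  99  99  99 100 100 100
   99 100 100  99  98  99 100 101 100 103 102]
 [ 98  99  99  99  99 100  98  99  99 100  99  99 100 100 100 100 100 100
   99 100  99  99  99 100  99  96  94  95  97]
 [ 95  98  98  99  98  99  99  99 100 100  99 100 100 101 100 101 100  98
   97  96  96  97  98  96  91  85  78  77  80]
 [ 92  94  96  96  97  98  98 100 100  99  98  96  97  96  97  98  96  89
   84  79  78  80  80  79  73  63  54  53  63]
 [ 92  93  93  92  92  91  93  97  96  95  88  82  80  79  80  79  77  69
   61  55  50  52  52  51  46  42  40  40  57]]
```

Request:
jog_arm(deltas=[{"gripper":0.6,"offset":[0,0.0015,0.02],"rotation":[0,0,0]},{"gripper":0.6,"offset":[0,0,0.03],"rotation":[0,0,0]},{"gripper":0.6,"offset":[0,0,0.026],"rotation":[0,0,0]},{"gripper":0.6,"offset":[0,0,0.02],"rotation":[0,0,0]},{"gripper":0.6,"offset":[0,0,0.014],"rotation":[0,0,0]},{"gripper":0.6,"offset":[0,0,0.004],"rotation":[0,0,0]},{"gripper":0.6,"offset":[0,0,0],"rotation":[0,0,0]},{"gripper":0.1,"offset":[0,0,0],"rotation":[0,0,0]},{"gripper":0.1,"offset":[0,0,0],"rotation":[0,0,0]},{"gripper":0.1,"offset":[0,0,0],"rotation":[0,0,0]},{"gripper":0.1,"offset":[0,0,0],"rotation":[0,0,0]},{"gripper":0.1,"offset":[0,0,0],"rotation":[0,0,0]}], newtons=70)

```text
clock: 11.05
position: [0.5608, -0.3517, 0.0409]
ee_rot: [0.404, 0.915, -0.0, 0.001]
ft_force: [-1.4, -0.4, 6.8]
grip_width: 0.269
grasp_force: 69.2
```

Grasped: 23 mm across with 69 N. Lifting.

Request:
jog_arm(deltas=[{"gripper":0.1,"offset":[0,0,-0.01],"rotation":[0,0,0]},{"gripper":0.1,"offset":[0,0,-0.03],"rotation":[0,0,0]},{"gripper":0.1,"offset":[0,0,-0.04],"rotation":[0,0,0]},{"gripper":0.1,"offset":[0,0,-0.04],"rotation":[0,0,0]},{"gripper":0.1,"offset":[0,0,-0.04],"rotation":[0,0,0]},{"gripper":0.1,"offset":[0,0,-0.04],"rotation":[0,0,0]},{"gripper":0.1,"offset":[0,0,-0.04],"rotation":[0,0,0]},{"gripper":0.1,"offset":[0,0,0],"rotation":[0,0,0]}])

```text
clock: 11.85
position: [0.5619, -0.3515, 0.2865]
ee_rot: [0.404, 0.915, -0.0, 0.005]
ft_force: [0.1, 0.1, -0.9]
grip_width: 0.265
grasp_force: 68.9
```

```bash
cat >> h.py <<'E'
YAW=np.radians(-14.5);M=np.array([.5714,.1015,.125])
X0=np.array([np.cos(YAW),np.sin(YAW),0]);hz=-np.sin(.6109)*X0+np.cos(.6109)*np.array([0,0,1.]);Yh=np.cross([0,0,1.],X0);Xh=np.cross(Yh,hz)
def tilt(phi):
    d=Xh*np.cos(phi)+Yh*np.sin(phi);return np.c_[-d,np.cross(-hz,-d),-hz]
E
python3 - <<'E'
from h import *
print(manip.get_obs()['grip_width'])
p=np.array([.519,.115,.215])
plan(p,tilt(.55))
print(np.degrees(np.arctan2(*tilt(.55)[1::-1,1])), down(42.5).T@(p-manip.get_obs()['position']))
E
```

```text
0.26529053876541375
pos [ 0.5619 -0.3515  0.2865] rot(deg) [ -0.65 -36.32 -62.55] then offset mm [-84.9 465.1 -32.2] j [ 0.86  0.44 -0.55  1.21  0.23  1.55  1.09] t 11.85
102.1664510710227 [0.37288388 0.28356172 0.07154737]
```

Request:
jog_arm(deltas=[{"gripper":0.1,"offset":[0.025,0.019,0],"rotation":[0,0,0]},{"gripper":0.1,"offset":[0.034,0.026,0],"rotation":[0,0,0]},{"gripper":0.1,"offset":[0.034,0.026,0],"rotation":[0,0,0]},{"gripper":0.1,"offset":[0.034,0.026,0],"rotation":[0,0,0]},{"gripper":0.1,"offset":[0.034,0.026,0],"rotation":[0,0,0]},{"gripper":0.1,"offset":[0.034,0.026,0],"rotation":[0,0,0]},{"gripper":0.1,"offset":[0.034,0.026,0],"rotation":[0,0,0]},{"gripper":0.1,"offset":[0.034,0.026,0],"rotation":[0,0,0]},{"gripper":0.1,"offset":[0.034,0.026,0],"rotation":[0,0,0]},{"gripper":0.1,"offset":[0.034,0.026,0],"rotation":[0,0,0]},{"gripper":0.1,"offset":[0.034,0.026,0],"rotation":[0,0,0]},{"gripper":0.1,"offset":[0,0,0],"rotation":[0,0,0]}])

```text
clock: 13.05
position: [0.5181, 0.1136, 0.2797]
ee_rot: [0.399, 0.917, 0.001, -0.0]
ft_force: [-0.6, 0.0, -1.0]
grip_width: 0.265
grasp_force: 69.0
```

Request:
jog_arm(deltas=[{"gripper":0.1,"offset":[0,0,0],"rotation":[-0.07,-4.04,-6.95]},{"gripper":0.1,"offset":[0,0,0],"rotation":[-0.07,-4.04,-6.95]},{"gripper":0.1,"offset":[0,0,0],"rotation":[-0.07,-4.04,-6.95]},{"gripper":0.1,"offset":[0,0,0],"rotation":[-0.07,-4.04,-6.95]},{"gripper":0.1,"offset":[0,0,0],"rotation":[-0.07,-4.04,-6.95]},{"gripper":0.1,"offset":[0,0,0],"rotation":[-0.07,-4.04,-6.95]},{"gripper":0.1,"offset":[0,0,0],"rotation":[-0.07,-4.04,-6.95]},{"gripper":0.1,"offset":[0,0,0],"rotation":[-0.07,-4.04,-6.95]},{"gripper":0.1,"offset":[0,0,0],"rotation":[-0.07,-4.04,-6.95]},{"gripper":0.1,"offset":[0,0,0],"rotation":[0,0,0]},{"gripper":0.1,"offset":[0,0,0],"rotation":[0,0,0]}])

```text
clock: 14.15
position: [0.5198, 0.1063, 0.2795]
ee_rot: [-0.139, 0.945, -0.115, 0.273]
ft_force: [0.8, -0.4, -2.0]
grip_width: 0.267
grasp_force: 69.0
```

Run:
```python
from h import *
plan(np.array([.519,.115,.225]),tilt(.55));print(manip.get_obs()['grip_width'])
```

```text
pos [0.5198 0.1063 0.2795] rot(deg) [ 0.28 -0.44 -0.24] then offset mm [24.4 24.6 42.9] j [ 0.37 -0.33 -0.76  2.04  0.18  0.87  1.36] t 14.15
0.26715342029614614
```

Request:
jog_arm(deltas=[{"gripper":0.1,"offset":[0.008,0.008,0.015],"rotation":[0.28,-0.44,-0.24]},{"gripper":0.1,"offset":[0.009,0.008,0.015],"rotation":[0,0,0]},{"gripper":0.1,"offset":[0.009,0.008,0.015],"rotation":[0,0,0]},{"gripper":0.1,"offset":[0.008,0.007,0.014],"rotation":[0,0,0]},{"gripper":0.1,"offset":[0,0,0],"rotation":[0,0,0]},{"gripper":0.1,"offset":[0,0,0],"rotation":[0,0,0]}])

```text
clock: 14.75
position: [0.5195, 0.1158, 0.2055]
ee_rot: [-0.142, 0.943, -0.117, 0.277]
ft_force: [-0.2, -0.0, -1.0]
grip_width: 0.271
grasp_force: 69.0
```

Run:
```python
from h import *
s=imaging.camera('side');t=imaging.camera('top');cv2.imwrite('pics/s2.png',s);cv2.imwrite('pics/t2.png',t)
plan(np.array([.519,.115,.205]),tilt(.55))
o=manip.get_obs();p=o['position'];Rm=R.from_quat(o['ee_rot']).as_matrix();z=Rm[:,2]
for n,c in(('A',p+.0315*z),('B',p+.0585*z+[0,0,.027])):
    print(n,c.round(4),proj('side',c),proj('top',c),'diff',proj('side',c-.061*z))
print('mouth',proj('side',M),proj('top',M))
def c(im,x0,y0,w,h,W,H): return cv2.resize(im[y0:y0+h,x0:x0+w],(W,H),interpolation=cv2.INTER_CUBIC)
cv2.imwrite('pics/hover.png',np.hstack([c(s,280,205,50,75,400,600),c(t,255,200,50,75,400,600)]))
```

```text
pos [0.5198 0.1159 0.2062] rot(deg) [0.05 0.12 0.08] then offset mm [ 1.6 -0.3  0.7] j [ 0.43 -0.27 -0.9   2.15  0.3   0.72  1.19] t 14.85
A [0.5374 0.1114 0.1805] [311.35382553 230.4685842 ] [270.82367134 249.70580115] diff [321.0758375  213.61216395]
B [0.5524 0.1076 0.1854] [306.871655   226.59130795] [272.29816415 244.09154901] diff [316.33077645 209.71216634]
mouth [302.76088335 247.98658036] [276.23372574 237.93851552]
```

View pics/hover.png

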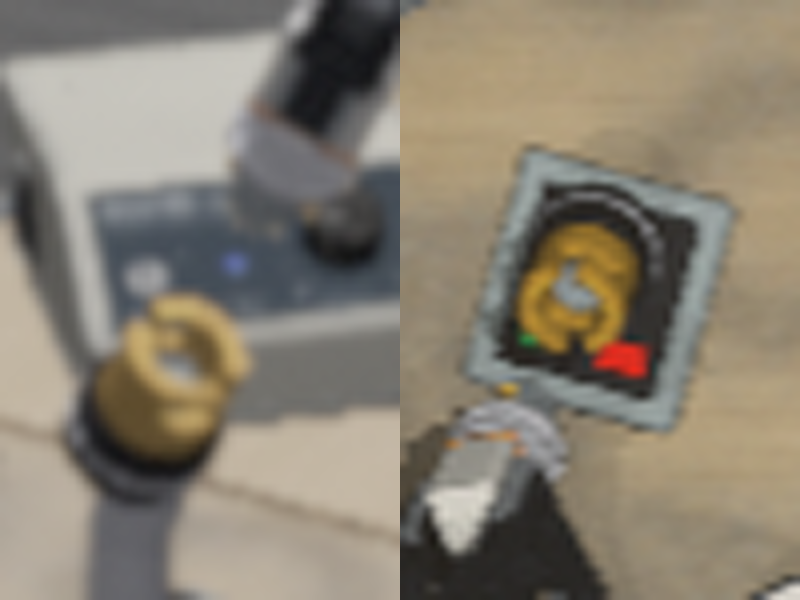

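The gripped lamp appears with its collar at side (316.4,223.9) and at top about (268.4,255.7). That fits the offset lying along the tool axis (A). Next is the numeric check.

Run:
```python
from h import *
o=manip.get_obs();p=o['position'];z=R.from_quat(o['ee_rot']).as_matrix()[:,2]
S=lambda u,v:(280+(u+.5)/8-.5,205+(v+.5)/8-.5)
T=lambda u,v:(255+(u-400+.5)/8-.5,200+(v+.5)/8-.5)
col=p+.0315*z-.027*z
print('expected collar',col.round(4),proj('side',col),proj('top',col))
print(S(295,155),T(509,448),tri(S(295,155),T(509,448)))
# lamp rel to mouth in holder axes, from A
for n,q in(('A',p+.0315*z),('meas',tri(S(295,155),T(509,448))[0]+.027*z)):
    d=q-M;print(n,(d@Xh).round(4),(d@Yh).round(4),(d@hz).round(4))
```

```text
expected collar [0.5223 0.1153 0.2026] [315.55991643 223.17589251] [268.56100193 255.24744031]
(316.4375, 223.9375) (268.1875, 255.5625) (array([0.52072358, 0.11580305, 0.20127974]), np.float64(0.0018114411795379906))
A 0.0028 0.0011 0.0658
meas 0.0007 0.0012 0.0657
```

Request:
jog_arm(deltas=[{"gripper":0.1,"offset":[0.002,0,0.01],"rotation":[0,0,0]},{"gripper":0.1,"offset":[0,0,0.02],"rotation":[0,0,0]},{"gripper":0.1,"offset":[0,0,0.018],"rotation":[0,0,0]},{"gripper":0.1,"offset":[0,0,0.01],"rotation":[0,0,0]},{"gripper":0.1,"offset":[0,0,0.004],"rotation":[0,0,0]},{"gripper":0.1,"offset":[0,0,0.003],"rotation":[0,0,0]},{"gripper":0.1,"offset":[0,0,0.003],"rotation":[0,0,0]},{"gripper":0.1,"offset":[0,0,0.002],"rotation":[0,0,0]},{"gripper":0.1,"offset":[0,0,0],"rotation":[0,0,0]},{"gripper":0.1,"offset":[0,0,0],"rotation":[0,0,0]}])

```text
clock: 15.85
position: [0.5564, 0.1052, 0.1469]
ee_rot: [-0.143, 0.943, -0.117, 0.277]
ft_force: [0.5, -0.4, -0.8]
grip_width: 0.268
grasp_force: 69.0
```

```bash
cat > st.py <<'E'
from h import *
o=manip.get_obs();p=o['position'];Rm=R.from_quat(o['ee_rot']).as_matrix();z=Rm[:,2];d=p+.0315*z-M;x=-Rm[:,0]
print('lamp rel XYZ mm',(np.array([d@Xh,d@Yh,d@hz])*1000).round(1),'phi',np.arctan2(x@Yh,x@Xh).round(3),'F tool',(Rm.T@o['ft_force']).round(1),'T tool',(Rm.T@o['torque']).round(2),'grip',round(o['grip_width'],3),'j7',round(o['joint_pos'][6],2),'t',o['clock'],'tilt err',np.degrees(np.arccos(min(1,-z@hz))).round(2))
E
python3 st.py
```

```text
lamp rel XYZ mm [-0.  -0.1 -4.7] phi 0.553 F tool [ 0.1 -0.2  1. ] T tool [-0.41  0.59 -0.04] grip 0.268 j7 0.92 t 15.85 tilt err 0.1
```

Request:
jog_arm(deltas=[{"gripper":0.1,"offset":[0,0,0.002],"rotation":[0,0,0]},{"gripper":0.1,"offset":[0,0,0.002],"rotation":[0,0,0]},{"gripper":0.1,"offset":[0,0,0.002],"rotation":[0,0,0]},{"gripper":0.1,"offset":[0,0,0.001],"rotation":[0,0,0]},{"gripper":0.1,"offset":[0,0,0],"rotation":[0,0,0]}])

```text
clock: 16.35
position: [0.5609, 0.1043, 0.1415]
ee_rot: [-0.143, 0.943, -0.117, 0.278]
ft_force: [-0.3, -0.3, 2.0]
grip_width: 0.265
grasp_force: 69.5
```

```bash
python3 st.py
```

```text
lamp rel XYZ mm [  0.7   0.2 -11.7] phi 0.553 F tool [-0.6 -0.8 -1.7] T tool [-0.16  0.13  0.16] grip 0.265 j7 0.88 t 16.35 tilt err 0.15
```

Request:
jog_arm(deltas=[{"gripper":0.1,"offset":[0,0,0.001],"rotation":[0,0,0]},{"gripper":0.1,"offset":[0,0,0.001],"rotation":[0,0,0]},{"gripper":0.1,"offset":[0,0,0],"rotation":[0,0,0]}])

```text
clock: 16.65
position: [0.5619, 0.1043, 0.1404]
ee_rot: [-0.143, 0.943, -0.118, 0.278]
ft_force: [-7.9, 0.0, 10.3]
grip_width: 0.27
grasp_force: 71.2
```

```bash
python3 st.py
```

```text
lamp rel XYZ mm [  0.8   0.4 -13.3] phi 0.553 F tool [  1.3  -1.5 -12.8] T tool [0.13 0.69 0.21] grip 0.27 j7 0.87 t 16.65 tilt err 0.16
```

Request:
jog_arm(deltas=[{"gripper":0.1,"offset":[0,0,-0.0005],"rotation":[0,0,1.5]},{"gripper":0.1,"offset":[0,0,0],"rotation":[0,0,1.5]},{"gripper":0.1,"offset":[0,0,0],"rotation":[0,0,1.5]},{"gripper":0.1,"offset":[0,0,0],"rotation":[0,0,1.5]},{"gripper":0.1,"offset":[0,0,0],"rotation":[0,0,0]}])

```text
clock: 17.15
position: [0.5612, 0.1041, 0.1398]
ee_rot: [-0.093, 0.949, -0.102, 0.283]
ft_force: [1.0, 1.3, 2.8]
grip_width: 0.265
grasp_force: 69.4
```

```bash
python3 st.py
```

```text
lamp rel XYZ mm [ -0.1   0.  -13.3] phi 0.447 F tool [-2.6  0.4 -1.9] T tool [-0.47  0.02  0.09] grip 0.265 j7 0.77 t 17.15 tilt err 0.12
```

Request:
jog_arm(deltas=[{"gripper":0.1,"offset":[0,0,0.001],"rotation":[0,0,0]},{"gripper":0.1,"offset":[0,0,0.001],"rotation":[0,0,0]},{"gripper":0.1,"offset":[0,0,0.001],"rotation":[0,0,0]},{"gripper":0.1,"offset":[0,0,0],"rotation":[0,0,0]}])

```text
clock: 17.55
position: [0.5629, 0.1037, 0.1372]
ee_rot: [-0.093, 0.949, -0.103, 0.283]
ft_force: [-0.4, 1.5, 3.2]
grip_width: 0.265
grasp_force: 69.5
```

```bash
python3 st.py
```

```text
lamp rel XYZ mm [ -0.2   0.1 -16.4] phi 0.449 F tool [-1.7  0.7 -3. ] T tool [-0.6  -0.1   0.08] grip 0.265 j7 0.76 t 17.55 tilt err 0.12
```

Request:
jog_arm(deltas=[{"gripper":0.1,"offset":[0,0,0.002],"rotation":[0,0,0]},{"gripper":0.1,"offset":[0,0,0.002],"rotation":[0,0,0]},{"gripper":0.1,"offset":[0,0,0.002],"rotation":[0,0,0]},{"gripper":0.1,"offset":[0,0,0.002],"rotation":[0,0,0]},{"gripper":0.1,"offset":[0,0,0.0015],"rotation":[0,0,0]},{"gripper":0.1,"offset":[0,0,0],"rotation":[0,0,0]}])

```text
clock: 18.15
position: [0.568, 0.1026, 0.13]
ee_rot: [-0.094, 0.949, -0.103, 0.283]
ft_force: [-14.5, 2.6, 17.9]
grip_width: 0.268
grasp_force: 72.5
```

```bash
python3 st.py
```

```text
lamp rel XYZ mm [  0.    0.3 -25.3] phi 0.449 F tool [  2.   -0.2 -23. ] T tool [0.01 0.98 0.06] grip 0.268 j7 0.71 t 18.15 tilt err 0.1
```

Request:
jog_arm(deltas=[{"gripper":0.1,"offset":[0,0,0.001],"rotation":[0,0,0]},{"gripper":0.1,"offset":[0,0,0],"rotation":[0,0,0]}])

```text
clock: 18.35
position: [0.5684, 0.1026, 0.1298]
ee_rot: [-0.094, 0.949, -0.104, 0.283]
ft_force: [-26.4, 1.4, 31.0]
grip_width: 0.265
grasp_force: 75.0
```

```bash
python3 st.py
```

```text
lamp rel XYZ mm [  0.3   0.4 -25.7] phi 0.45 F tool [  5.3  -3.3 -40.2] T tool [0.46 2.05 0.07] grip 0.265 j7 0.71 t 18.35 tilt err 0.12
```

Request:
jog_arm(deltas=[{"gripper":0.1,"offset":[0,0,-0.001],"rotation":[0,0,0]},{"gripper":0.1,"offset":[0,0,0],"rotation":[0,0,3]},{"gripper":0.1,"offset":[0,0,0],"rotation":[0,0,3]},{"gripper":0.1,"offset":[0,0,0],"rotation":[0,0,3]},{"gripper":0.1,"offset":[0,0,0],"rotation":[0,0,3]},{"gripper":0.1,"offset":[0,0,0],"rotation":[0,0,0]}])

```text
clock: 18.95
position: [0.5679, 0.1035, 0.1301]
ee_rot: [0.007, 0.953, -0.072, 0.293]
ft_force: [-14.6, 4.3, 16.8]
grip_width: 0.266
grasp_force: 72.2
```

```bash
python3 st.py
```

```text
lamp rel XYZ mm [ -0.2   1.1 -25.1] phi 0.239 F tool [  2.6   1.2 -22.4] T tool [-0.56  1.07  0.08] grip 0.266 j7 0.5 t 18.95 tilt err 0.16
```

Request:
jog_arm(deltas=[{"gripper":0.1,"offset":[0,0,0],"rotation":[0,0,3]},{"gripper":0.1,"offset":[0,0,0],"rotation":[0,0,3]},{"gripper":0.1,"offset":[0,0,0],"rotation":[0,0,3]},{"gripper":0.1,"offset":[0,0,0],"rotation":[0,0,3]},{"gripper":0.1,"offset":[0,0,0],"rotation":[0,0,3]},{"gripper":0.1,"offset":[0,0,0],"rotation":[0,0,3]},{"gripper":0.1,"offset":[0,0,0],"rotation":[0,0,3]},{"gripper":0.1,"offset":[0,0,0],"rotation":[0,0,3]},{"gripper":0.1,"offset":[0,0,0],"rotation":[0,0,3]},{"gripper":0.1,"offset":[0,0,0],"rotation":[0,0,3]},{"gripper":0.1,"offset":[0,0,0],"rotation":[0,0,3]},{"gripper":0.1,"offset":[0,0,0],"rotation":[0,0,0]}])

```text
clock: 20.15
position: [0.5679, 0.1028, 0.1301]
ee_rot: [0.277, 0.912, 0.013, 0.301]
ft_force: [-16.2, 2.1, 17.3]
grip_width: 0.266
grasp_force: 72.3
```

```bash
python3 st.py
```

```text
lamp rel XYZ mm [ -0.1   0.4 -25.2] phi -0.338 F tool [  2.5  -3.  -23.5] T tool [0.59 1.05 0.09] grip 0.266 j7 -0.08 t 20.15 tilt err 0.11
```

Still turning freely. Now I'll go on to the stop in small steps.

Request:
jog_arm(deltas=[{"gripper":0.1,"offset":[0,0,0],"rotation":[0,0,2]},{"gripper":0.1,"offset":[0,0,0],"rotation":[0,0,2]},{"gripper":0.1,"offset":[0,0,0],"rotation":[0,0,2]},{"gripper":0.1,"offset":[0,0,0],"rotation":[0,0,2]},{"gripper":0.1,"offset":[0,0,0],"rotation":[0,0,0]}])

```text
clock: 20.65
position: [0.5679, 0.1028, 0.1301]
ee_rot: [0.34, 0.891, 0.034, 0.299]
ft_force: [-15.4, 3.4, 18.1]
grip_width: 0.27
grasp_force: 72.4
```

```bash
python3 st.py
```

```text
lamp rel XYZ mm [ -0.1   0.4 -25.2] phi -0.477 F tool [  1.9  -1.6 -23.9] T tool [0.76 0.86 0.05] grip 0.27 j7 -0.21 t 20.65 tilt err 0.11
```

Request:
jog_arm(deltas=[{"gripper":0.1,"offset":[0,0,0],"rotation":[0,0,2]},{"gripper":0.1,"offset":[0,0,0],"rotation":[0,0,2]},{"gripper":0.1,"offset":[0,0,0],"rotation":[0,0,0]}])

```text
clock: 20.95
position: [0.5678, 0.1027, 0.13]
ee_rot: [0.371, 0.878, 0.045, 0.298]
ft_force: [-15.7, 3.0, 19.8]
grip_width: 0.266
grasp_force: 72.5
```

```bash
python3 st.py
```

```text
lamp rel XYZ mm [ -0.2   0.3 -25.2] phi -0.547 F tool [  1.   -1.7 -25.4] T tool [ 0.96  0.86 -0.02] grip 0.266 j7 -0.28 t 20.95 tilt err 0.09
```

Request:
jog_arm(deltas=[{"gripper":0.1,"offset":[0,0,0],"rotation":[0,0,2]},{"gripper":0.1,"offset":[0,0,0],"rotation":[0,0,2]},{"gripper":0.1,"offset":[0,0,0],"rotation":[0,0,0]}])

```text
clock: 21.25
position: [0.5676, 0.1024, 0.1298]
ee_rot: [0.402, 0.865, 0.055, 0.296]
ft_force: [-17.5, 2.9, 18.6]
grip_width: 0.27
grasp_force: 72.7
```

```bash
python3 st.py
```

```text
lamp rel XYZ mm [ -0.4  -0.  -25.3] phi -0.616 F tool [  2.2  -3.4 -25.3] T tool [ 1.29  0.82 -0.03] grip 0.27 j7 -0.35 t 21.25 tilt err 0.06
```

Request:
jog_arm(deltas=[{"gripper":0.1,"offset":[0,0,0],"rotation":[0,0,2]},{"gripper":0.1,"offset":[0,0,0],"rotation":[0,0,2]},{"gripper":0.1,"offset":[0,0,0],"rotation":[0,0,2]},{"gripper":0.1,"offset":[0,0,0],"rotation":[0,0,0]}])

```text
clock: 21.65
position: [0.5672, 0.102, 0.1295]
ee_rot: [0.446, 0.843, 0.069, 0.293]
ft_force: [-20.4, 1.0, 20.9]
grip_width: 0.263
grasp_force: 73.0
```

```bash
python3 st.py
```

```text
lamp rel XYZ mm [ -0.9  -0.6 -25.4] phi -0.721 F tool [  0.6  -6.1 -28.6] T tool [ 2.01  0.66 -0.21] grip 0.263 j7 -0.46 t 21.65 tilt err 0.05
```

Request:
jog_arm(deltas=[{"gripper":0.1,"offset":[0,0,0],"rotation":[0,0,-2]},{"gripper":0.1,"offset":[0,0,-0.001],"rotation":[0,0,0]},{"gripper":0.1,"offset":[0,0,-0.001],"rotation":[0,0,0]},{"gripper":0.1,"offset":[0,0,-0.001],"rotation":[0,0,0]},{"gripper":0.1,"offset":[0,0,-0.001],"rotation":[0,0,0]},{"gripper":0.1,"offset":[0,0,0],"rotation":[0,0,0]}])

```text
clock: 22.25
position: [0.5653, 0.1025, 0.1325]
ee_rot: [0.431, 0.851, 0.065, 0.294]
ft_force: [-9.7, 1.4, 5.5]
grip_width: 0.269
grasp_force: 70.5
```

```bash
python3 st.py
```

```text
lamp rel XYZ mm [ -0.7  -0.5 -21.9] phi -0.686 F tool [  3.1  -3.9 -10.1] T tool [ 1.11  1.2  -0.14] grip 0.269 j7 -0.4 t 22.25 tilt err 0.03
```

Request:
jog_arm(deltas=[{"gripper":0.1,"offset":[0,0,-0.001],"rotation":[0,0,0]},{"gripper":0.1,"offset":[0,0,-0.001],"rotation":[0,0,0]},{"gripper":0.1,"offset":[0,0,-0.001],"rotation":[0,0,0]},{"gripper":0.1,"offset":[0,0,0],"rotation":[0,0,0]}])

```text
clock: 22.65
position: [0.5637, 0.1028, 0.135]
ee_rot: [0.432, 0.85, 0.065, 0.294]
ft_force: [-9.3, 0.4, 3.4]
grip_width: 0.27
grasp_force: 70.2
```

```bash
python3 st.py
```

```text
lamp rel XYZ mm [ -0.7  -0.6 -18.9] phi -0.686 F tool [ 3.1 -5.  -8. ] T tool [ 1.45  1.38 -0.09] grip 0.27 j7 -0.39 t 22.65 tilt err 0.03
```

Request:
jog_arm(deltas=[{"gripper":0.1,"offset":[0,0,-0.001],"rotation":[0,0,0]},{"gripper":0.1,"offset":[0,0,-0.001],"rotation":[0,0,0]},{"gripper":0.1,"offset":[0,0,0],"rotation":[0,0,0]}])

```text
clock: 22.95
position: [0.5628, 0.1029, 0.136]
ee_rot: [0.432, 0.851, 0.065, 0.293]
ft_force: [6.9, 1.2, -14.2]
grip_width: 0.268
grasp_force: 71.5
```

```bash
python3 st.py
```

```text
lamp rel XYZ mm [ -0.8  -0.8 -17.5] phi -0.687 F tool [ 4.   0.4 15.3] T tool [ 0.1   1.29 -0.1 ] grip 0.268 j7 -0.38 t 22.95 tilt err 0.09
```

The pull is now resisted with 15 N, about 6 mm above the bottom, so the lamp is in the catch. I'll ease the pull and release.

Request:
jog_arm(deltas=[{"gripper":0.1,"offset":[0,0,0.0008],"rotation":[0,0,0]},{"gripper":0.1,"offset":[0,0,0],"rotation":[0,0,0]},{"gripper":0.6,"offset":[0,0,0],"rotation":[0,0,0]},{"gripper":0.6,"offset":[0,0,0],"rotation":[0,0,0]},{"gripper":0.6,"offset":[0,0,0],"rotation":[0,0,0]},{"gripper":0.6,"offset":[0,0,0],"rotation":[0,0,0]},{"gripper":0.6,"offset":[0,0,-0.01],"rotation":[0,0,0]},{"gripper":0.6,"offset":[0,0,-0.02],"rotation":[0,0,0]},{"gripper":0.6,"offset":[0,0,-0.03],"rotation":[0,0,0]},{"gripper":0.6,"offset":[0,0,-0.03],"rotation":[0,0,0]},{"gripper":0.6,"offset":[0,0,-0.03],"rotation":[0,0,0]},{"gripper":0.6,"offset":[0,0,0],"rotation":[0,0,0]},{"gripper":0.6,"offset":[0,0,0],"rotation":[0,0,0]},{"gripper":0.6,"offset":[0,0,0],"rotation":[0,0,0]}])

```text
clock: 24.35
position: [0.4967, 0.12, 0.2336]
ee_rot: [0.431, 0.851, 0.065, 0.294]
ft_force: [-0.2, -0.4, 0.4]
grip_width: 0.602
grasp_force: 0.0
```

Run:
```python
from h import *
o=manip.get_obs();print(o['position'],o['ft_force'],o['joint_pos'].round(2))
s=imaging.camera('side');t=imaging.camera('top');cv2.imwrite('pics/s3.png',s);cv2.imwrite('pics/t3.png',t)
# expected: locked depth 19.5 -> diffuser top centre at 58.5 mm out, block centre 41.5; unlocked (13): 65
for dep in(.0195,.013):
  print(dep,[ (n,proj(c,M+hz*(.078-dep)).round(1),proj(c,M+hz*(.027-dep)).round(1)) for n,c in(('side','side'),('top','top'))])
def wh(im,box):
    x0,y0,x1,y1=box;hsv=cv2.cvtColor(im[y0:y1,x0:x1],cv2.COLOR_BGR2HSV);m=((hsv[...,2]>165)&(hsv[...,1]<45)).astype(np.uint8)
    n,l,st,c=cv2.connectedComponentsWithStats(m)
    for i in np.argsort(-st[1:,4])[:2]+1: print(c[i]+[x0,y0],st[i][:4]+[x0,y0,0,0],st[i][4])
wh(s,(295,215,330,260));wh(t,(255,225,292,270))
```

```text
[0.49667906 0.12001759 0.23363368] [-0.23252656 -0.42343325  0.42173506] [ 0.39 -0.36 -0.85  2.14  0.18  0.79  0.05]
0.0195 [('side', array([311.3, 233.2]), array([303.8, 246.1])), ('top', array([271.6, 249.2]), array([275.7, 239.3]))]
0.013 [('side', array([312.3, 231.5]), array([304.7, 244.5])), ('top', array([271.1, 250.5]), array([275.2, 240.6]))]
[311.121673   223.38403042] [295 215  35  26] 526
[320.96 258.14] [309 256  21   4] 50
[271.67816092 249.14942529] [266 244  13  11] 87
[273.75 235.25] [273 235   3   2] 4
```

Run:
```python
from h import *
print(workorder.hand_in())
```

```text
the job is handed in; nothing more can be done
None
```

I handed the job in at about 24 s: the drawer is open and the lamp is in the holder. It resisted a 15 N pull in the catch, and after I let go the top camera showed it at the locked depth. I did not re-measure the other items on the desk.

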